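Close and lock the service cover of a banknote counter

ROBOT

A 7-joint arm with a two-finger parallel gripper is mounted at the origin on the work surface. World frame = base frame: x ahead of the robot, y to its left, z up, the work surface at z = 0. Lengths are in m, angles in rad, forces in N, time in s.
With the tool pointing down it reaches from about 0.425 to 0.8 m from the base axis. Payload 8.3 kg.
Tool frame: the origin (TCP) lies at the very end of the fingers, on their centre line; the grasp point (between the pads) lies 19 mm behind it (env.tcp_to_grasp is the distance from the TCP to the grasp point, in m); z points along the fingers, y is the line along which they close (so a half turn about z gives the same grasp; the last joint's range is limited). The gripper opens to 85 mm and grips with 20 to 120 N. Pads are 22 mm wide; open, the fingers measure 114 mm over their backs; the gripper's body (76 mm by 85 mm) begins 54 mm behind the grasp point. The pads swing forward as they close: fully open they stand 13 mm farther back than shut.
Start: joints at [-1.186, 0.383, 0.016, 1.37, -0.006, 1.388, -0.046], TCP at [0.271, 0.563, 0.231] pointing down, gripper open.
Joint ranges: [-2.95, 2.95], [-0.25, 2.06], [-1.52, 1.56], [0.18, 2.33], [-1.44, 4.58], [0.02, 2.06], [-3.01, 3.01]. Speed limits (rad/s): [2.39, 2.39, 3.01, 3.01, 3.14, 3.14, 3.14].

INTERFACE

Orientations are given as a unit quaternion [w, x, y, z].
In Python, from rig import monitor, imaging, env gives the robot as it stands.
- The arm moves only by the tool step_arm, never from a script. Its argument "rows" is a list that holds one entry, the list of rows, each a list of 5 numbers: the shift along the tool's x, y, z in units of 30 mm (1.0 is 30 mm), then the turn about the tool's z in units of 0.12 rad (1.0 is 0.12 rad), then the opening, from 0 (shut) to 1 (fully open). A call has 1 to 5 rows; each row shifts and turns the commanded pose from where the row before left it, along the tool's axes as they then stand; what a row does not reach is not made up. A row lasts 1/8 s, in which the tool goes at most 62.5 mm and 10.7 degrees, less where a joint would pass 70% of its speed; a pose out of reach is approached as far as the arm can. A call with a number of a shift or a turn outside -1 to 1 is refused whole. A call with a gripper value outside its range is refused whole. The fingers move at their own pace and stop on an object; "squeeze" is the grip in N (left out, the last holds). Time passes only in rows, so rows that do not move let the fingers close. It gives the time, the measured TCP pose, the force, the opening and the grip force at its end, in the units of the state.
- monitor.get_obs(): the state, without advancing time (a new reading comes with each control period).
- imaging.grab_frame(name): name is "scene" or "top" or "wrist"; returns a dict with "img" (480x640x3 uint8, red, green, blue), "z_map" (480x640 float32, m along the optical axis (not along the pixel's ray), 0 where there is no reading), "fx", "fy", "cx", "cy" (pixels), "R" (3x3) and "t" (3): a world point X has camera coordinates R X + t. Camera axes: x right, y down, z forward; pixel columns grow to the right and rows downward; lengths in m; the calibration is good to about 2 mm. A picture is of the moment at which its call begins.
- env.close_job(): hands the job in; it is judged then, once.
The state is a dict: "time_s": time; "joint_positions": joint angles; "joint_vel": joint speeds; "tau": joint torques, N m; "position": TCP position; "eef_rot": TCP orientation; "wrist_force": force on the tool from outside, world axes, zero at the start; "wrist_torque": the same for the moment, N m; "finger_gap": finger opening in m; "finger_force": force on a finger pad.
Only numpy, scipy, OpenCV 4.12 (cv2) and the standard library are available. Lean on these libraries where they do the work, as an engineer would, in place of code of your own. Each camera call takes 0.05 s, during which the arm holds its last target. There are 200 camera calls.

TASK

The note counter has been cleaned: push its top cover fully shut, then take the wing-handled key out of the wooden tool block and use it to turn both slotted captive screws on the cover clockwise until they stop, so that the cover is locked. Put the key back upright in its hole in the block, fully down, and leave the other things on the desk where they are.

Things in the scene. Friction and masses are not known exactly. Their poses are not given: they have to be found in the camera images.
- counter: the banknote counter: white desktop machine, 250 deep (x) x 260 wide (y) x 125 mm high at its deck, fixed to the desk, placed and turned anew each time. Origin: centre of its underside. At yaw 0 its front (sloping strip with display and keys) faces the robot (-x); x points to its back, where two black note guides, 8 mm thick, rise to 166 mm
- lid (a joint): dark grey top cover of the counter, plate 163 long x 222 wide x 10 mm thick, hinged along its back edge; 0 rad = fully shut (top face level, 125 mm above the desk), grows as it opens upward, to 1.2. Starts part open (0.55 to 0.95). Stiff hinge: it stays where left; pushing its front edge down takes about 2 to 5 N
- lid_hinge (a point): point on the cover's hinge axis, at mid width, 120 mm above the desk; fixed to the counter, with the counter's axes (the hinge axis is its y)
- lid_edge (a point): middle of the front edge of the cover's top face, 165 mm from the hinge axis along the plate and 5 mm above its mid-plane; moves with the cover, has its axes (x from the front edge towards the hinge, z out of the top face). A finger tab 70 mm wide juts out 13 mm in front of it
- screw_left (a joint): left (+y of the counter) captive quarter-turn screw on the cover's top face, 25 mm behind the front edge, 85 mm from the middle. 0 rad = open (slot front to back); grows clockwise seen from above to its stop at 1.571 = locked (slot parallel to the front edge). Starts at 0 to 0.35, turns with about 0.12 N m of friction, stays where left; it does not rise or sink
- screw_right (a joint): right (-y of the counter) captive screw, the same as the left one in size, direction and joint values, near the cover's front right corner
- screw_left_slot (a point): centre of the top of the left screw's head, on its axis; x along the slot (turns with the screw), z out of the cover. The head is 34 mm across and stands 10 mm above the cover (this point: 135 mm above the desk when the cover is shut). The slot runs right across the head, 5.5 mm wide, 7 mm deep, bevelled out to 10 mm at the mouth
- screw_right_slot (a point): the same point on the right screw
- key: the key, loose, about 120 g, upright in the tool block. Origin: middle of the blade's tip; z up along the key, x along the width of blade and handle. Blade 24 mm wide (x), 2.8 mm thick at the tip, 5 mm at 12 mm up; shaft 14 mm round; collar 40 mm across at 58 to 63 mm; flat wing handle 54 (x) x 14 mm (y) at 63 to 108 mm. Same after a half turn about z. A few degrees of play in a slot
- stand_hole (a point): mouth of the key's hole, on top of the wooden tool block (150 x 64 x 64 mm, fixed, left or right of the counter), 64 mm above the desk; x along the block towards the small tools in it (over 55 mm away, up to 102 mm above the desk). The hole is round, 30 mm across, 61 mm deep; the key hangs in it by its collar, tip 58 mm below the mouth, at any yaw
- calculator: desk calculator, light grey, 160 x 112 x 32 mm, on the other side of the counter from the tool block; origin under its centre. To be left alone
- bundle_a: banded bundle of notes, 150 x 74 x 36 mm, in front of the counter; origin under its centre. To be left alone
- bundle_b: banded bundle of notes, 150 x 74 x 24 mm, in front of the counter; origin under its centre. To be left alone
- stamp: wooden-handled rubber stamp, 40 mm in diameter, 72 mm tall, standing in front of the counter; origin under its centre. To be left alone
- tape_roll: roll of tape lying flat, 96 mm across, 24 mm high; origin under its centre. To be left alone
- note_box: clear open tray, 110 x 170 x 30 mm; origin under its centre. To be left alone
Mind the look-alikes: they are no part of the job. Leave any red look-alike of the key alone.

How it is judged:
By the outcome, as a careful person would: the job done as asked, in the order asked, and still so for the second after the job is handed in, with the robot touching nothing.
It also fails if it takes over 61 s, if anything falls off the work surface, if the arm or the gripper's body presses on something with over 40 N, if the wrist force passes 120 N, or if a joint passes its speed limit or range.

## Working session

There is one attempt and no reset: what is moved stays moved. The work goes in short steps, Python scripts to look and compute and a tool call to move; the robot and the scene stay as the last step left them, time stands still between calls to the robot, and variables do not carry over. Pictures are saved under pics/ and viewed, at most 10 in all, crops included, and the job is handed in when it is done.

Besides the shell and the picture viewer there is one more tool, called after "Request:" as name([rows], argument=value, ...), one row to a line, values as JSON. step_arm: Moves the arm, as the interface text tells. Its arguments: {"type":"object","properties":{"rows":{"type":"array","items":{"type":"array","items":{"type":"array","items":{"type":"number","minimum":-1,"maximum":1}}}},"squeeze":{"type":"number"}},"required":["rows"]}

```bash
mkdir -p pics
cat > h.py <<'E'
import numpy as np, cv2, pickle
from rig import monitor, imaging, env
def grab(n,save=None):
    f=imaging.grab_frame(n)
    if save:
        cv2.imwrite('pics/'+save+'.png',cv2.cvtColor(f['img'],cv2.COLOR_RGB2BGR)); pickle.dump(f,open('pics/'+save+'.pkl','wb'))
    return f
def load(s): return pickle.load(open('pics/'+s+'.pkl','rb'))
def px(f,u,v,z=None):
    "pixel -> world, by depth map (median 3x3) or by world height z"
    R,t=np.array(f['R']),np.array(f['t'])
    d=np.array([(u-f['cx'])/f['fx'],(v-f['cy'])/f['fy'],1.])
    c=-R.T@t
    if z is None:
        m=f['z_map'][int(v)-1:int(v)+2,int(u)-1:int(u)+2]; m=m[m>0]
        return c+R.T@d*(np.median(m) if m.size else np.nan)
    w=R.T@d
    return c+w*(z-c[2])/w[2]
def proj(f,X):
    c=np.array(f['R'])@np.array(X)+np.array(f['t']); return np.array([f['fx']*c[0]/c[2]+f['cx'],f['fy']*c[1]/c[2]+f['cy']])
def tri(f,a,g,b):
    "two-view triangulation"
    P=[np.array([[q['fx'],0,q['cx']],[0,q['fy'],q['cy']],[0,0,1]])@np.c_[np.array(q['R']),np.array(q['t'])] for q in(f,g)]
    X=cv2.triangulatePoints(P[0],P[1],np.array(a,float).reshape(2,1),np.array(b,float).reshape(2,1)); return (X[:3]/X[3]).ravel()
E
python3 - <<'E'
from h import *
for n in("scene","top"):
    f=grab(n,n+'0'); R=np.array(f['R']);print(n,-R.T@np.array(f['t']),f['fx'],R.round(2).tolist())
o=monitor.get_obs();print(o)
E
```

```text
scene [1.16594228 0.17040876 0.91009534] 457.5527690086379 [[-0.31, 0.95, 0.01], [0.73, 0.24, -0.64], [-0.61, -0.19, -0.77]]
top [0.24935456 0.00938482 1.42005622] 506.06529044985564 [[-0.01, -1.0, 0.01], [-0.98, 0.01, -0.2], [0.2, -0.01, -0.98]]
{'time_s': 0.1, 'joint_positions': array([-1.18591661,  0.38416949,  0.01637049,  1.37103258, -0.00629737,
        1.38816978, -0.04652436]), 'joint_vel': array([-4.42948212e-04, -1.59898279e-03,  9.63448577e-04, -2.22316835e-03,
        2.27776617e-03,  1.54556140e-03, -5.44028820e-05]), 'tau': array([ 3.35883706e-03, -6.29138446e+01,  8.47619735e-01, -3.72762895e+01,
        1.68307620e-02,  1.03506891e-02,  2.84204771e-05]), 'position': array([0.2703779 , 0.56300575, 0.23037667]), 'eef_rot': array([-1.79790706e-04,  2.22002606e-01,  9.75045689e-01, -8.46116794e-04]), 'wrist_force': array([ 0.5623349,  1.1178984, -0.8913612]), 'wrist_torque': array([ 0.04195617, -0.00133281, -0.0435342 ]), 'finger_force': 0.0, 'finger_gap': 0.08587144618952636}
```

View pics/scene0.png

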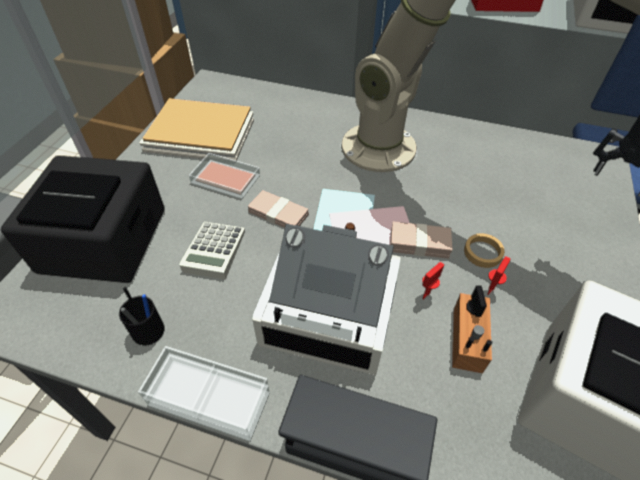

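View pics/top0.png

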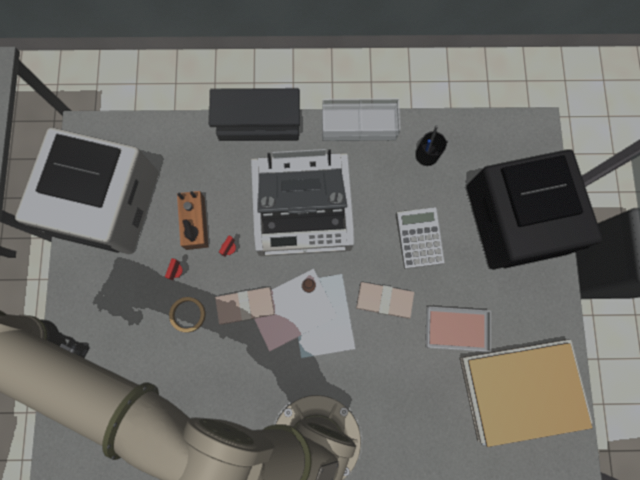

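The scene view shows the counter at about (330,290) with its cover part open and screws at (294,237) and (378,255). The tool block is at (473,330), with the black key at its robot end (479,299).

Key candidates:
- Black wing handle in the block: scene (479,299), top (190,230).
- Red look-alikes: scene (432,278) and (498,272), top (229,245) and (175,268).
- Small tools in the block: scene (477,337), top (188,206).

I choose the black one and check it in an enlarged crop.

Run:
```python
from h import *
s=cv2.imread('pics/scene0.png');t=cv2.imread('pics/top0.png')
r=lambda i,x,y,w,h,W,H:cv2.resize(i[y:y+h,x:x+w],(W,H),interpolation=cv2.INTER_CUBIC)
a=np.hstack([r(s,445,270,66,50,400,300),r(t,170,182,66,50,400,300)])
b=np.hstack([r(s,270,215,132,99,400,300),r(t,245,145,120,90,400,300)])
cv2.imwrite('pics/c1.png',np.vstack([a,b]))
```

```text
(no output)
```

View pics/c1.png

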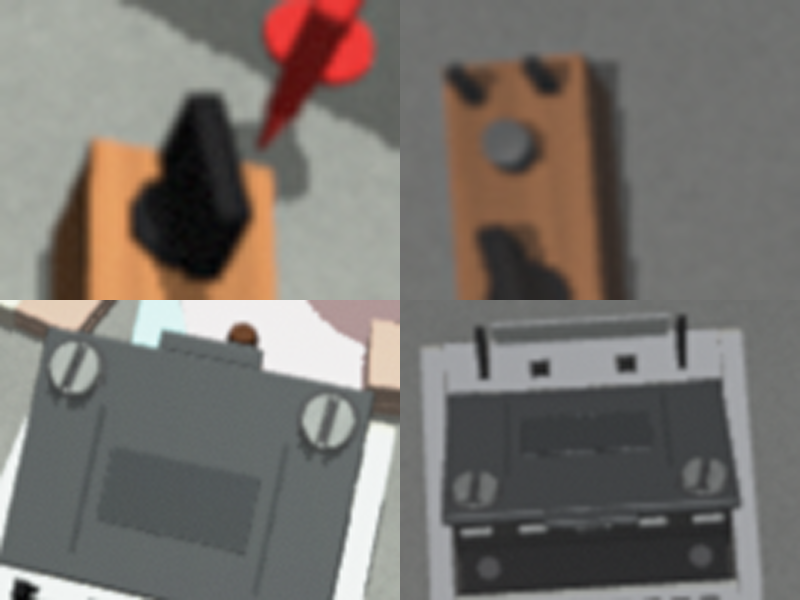

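The crops confirm it: the black key with collar stands in the block's robot-side end. Scene handle top is about (479,287)-(485,306) and top view about (186,222)-(193,232). The lid screws are at top (256.5,219) and (350.5,216), and their slots run front to back. Now measuring with depth and triangulation.

```bash
cat >> h.py <<'E'
def cloud(f,u0,u1,v0,v1):
    v,u=np.mgrid[v0:v1,u0:u1]; z=f['z_map'][v0:v1,u0:u1]
    C=np.stack([(u-f['cx'])/f['fx']*z,(v-f['cy'])/f['fy']*z,z],-1).reshape(-1,3)
    k=C[:,2]>0
    return (C[k]-np.array(f['t']))@np.array(f['R']), f['img'][v0:v1,u0:u1].reshape(-1,3)[k].astype(int)
def rect(P):
    c,s,a=cv2.minAreaRect((P[:,:2]*1000).astype(np.float32)); return np.round(c,1),np.round(s,1),round(a,1)
E
python3 - <<'E'
from h import *
s,t=load('scene0'),load('top0')
for n,f,b in(('s',s,(440,515,275,375)),('t',t,(165,225,180,260))):
    P,c=cloud(f,*b)
    k=(P[:,2]>.095)&(P[:,2]<.125)&(c.max(1)<60); K=P[k]
    print(n,'dark hi',k.sum(),K.mean(0),np.percentile(K[:,2],[50,95]),)
    for q in K[:: max(1,len(K)//12)]: print('   ',q.round(3))
    w=(c[:,0]>c[:,2]+50)&(abs(P[:,2]-.064)<.006)&(c[:,1]>60); print(' block top',w.sum(),P[w].mean(0),rect(P[w]),np.median(P[w][:,2]))
# counter: lid plane & body
P,c=cloud(s,255,410,215,375)
k=(P[:,2]>.12)&(abs(c.max(1)-c.min(1))<20)&(c.max(1)<110); L=P[k]
for _ in range(4):
    m=L.mean(0); n=np.linalg.svd(L-m)[2][2]; n*=np.sign(n[2]); L=L[abs((L-m)@n)<.006]
print('lid plane',len(L),m,n,'tilt',np.arccos(n[2]),'yaw',np.arctan2(-n[1],-n[0]),L.min(0),L.max(0))
print('screws depth',[px(s,*q).round(4) for q in((294.3,237.2),(378,254.8))],[px(t,*q).round(4) for q in((256.2,218.5),(350.7,216.2))])
print('screws tri',tri(s,(294.3,237.2),t,(350.7,216.2)),tri(s,(378,254.8),t,(256.2,218.5)))
P,c=cloud(t,240,365,140,265)
k=(abs(P[:,2]-.125)<.006)&(c.min(1)>110); print('deck white',k.sum(),rect(P[k]),np.median(P[k][:,2]))
E
```

```text
s dark hi 262 [0.57973799 0.33596766 0.10913215] [0.11046446 0.11756452]
    [0.537 0.326 0.118]
    [0.542 0.332 0.117]
    [0.549 0.326 0.113]
    [0.555 0.328 0.114]
    [0.559 0.33  0.115]
    [0.566 0.336 0.119]
    [0.566 0.343 0.115]
    [0.573 0.333 0.11 ]
    [0.581 0.336 0.115]
    [0.579 0.344 0.108]
    [0.581 0.344 0.096]
    [0.66  0.327 0.098]
    [0.656 0.365 0.104]
 block top 1377 [0.60827078 0.33932632 0.06604523] (array([558.7, 343.7]), array([ 88.8, 236.7]), 85.7) 0.06615126483368855
t dark hi 130 [0.56565252 0.33532402 0.11073005] [0.11249504 0.11877779]
    [0.658 0.331 0.104]
    [0.653 0.325 0.103]
    [0.576 0.347 0.113]
    [0.575 0.335 0.106]
    [0.567 0.335 0.116]
    [0.562 0.336 0.114]
    [0.556 0.335 0.115]
    [0.558 0.329 0.095]
    [0.548 0.333 0.114]
    [0.548 0.328 0.101]
    [0.54  0.329 0.116]
    [0.535 0.337 0.113]
    [0.533 0.327 0.111]
 block top 722 [0.59602364 0.33820153 0.06485584] (array([596.7, 340.1]), array([150.1,  63.7]), 5.4) 0.06494793842102291
lid plane 8433 [0.64556225 0.03544241 0.17543271] [0.60028802 0.02965685 0.79923386] tilt 0.6447769270437937 yaw -3.0922284268212623 [ 0.56614254 -0.08088341  0.12567135] [0.71476628 0.14503781 0.23353076]
screws depth [array([ 0.6056, -0.0551,  0.2121]), array([0.5971, 0.1156, 0.2123])] [array([0.5773, 0.1518, 0.1253]), array([ 0.5802, -0.0972,  0.1273])]
screws tri [ 0.5682896  -0.08382384  0.16376262] [0.56625642 0.13094166 0.17957991]
deck white 2117 (array([637.9,  32.9]), array([230. , 262.3]), 3.5) 0.1250578007652914
```

Measured, and consistent with the sizes given:
- **Counter:** yaw about 0.05 rad. The lid is open about 0.645 rad, with its hinge near (0.704, 0.035).
- **Screws:** depth gives (0.606,-0.055,0.212) and (0.597,0.116,0.212). The model predicts z=0.216. My first top-view screw pixels were misread, so I discard that triangulation.
- **Block:** top centre (0.597,0.340), 150×64 mm, at z 0.065. The key's hole is near (0.557,0.336).

First I turn the tool to the counter's axes and rise, with the fingers shut.

Request:
step_arm([
  [[0, 0, -0.4, -1, 0], [0, 0, -0.4, -1, 0], [0, 0, -0.4, -1, 0], [0, 0, -0.4, -1, 0], [0, 0, 0, -0.15, 0]],
])

```text
time_s: 0.72
position: [0.2707, 0.5637, 0.2798]
eef_rot: [0.0, -0.025, 1.0, 0.001]
wrist_force: [0.7, 0.6, 0.4]
finger_gap: 0.0001
finger_force: 0.0
```

Request:
step_arm([
  [[-0.5, -0.96, 0, 0, 0], [-0.5, -0.96, 0, 0, 0], [-0.5, -0.96, 0, 0, 0], [-0.5, -0.96, 0, 0, 0], [-0.5, -0.96, 0, 0, 0]],
])

```text
time_s: 1.35
position: [0.353, 0.422, 0.2783]
eef_rot: [-0.0, -0.024, 1.0, -0.001]
wrist_force: [0.5, 0.1, 0.0]
finger_gap: -0.0001
finger_force: 0.0
```

```bash
cat >> h.py <<'E'
from scipy.spatial.transform import Rotation as Ro
def to(X,psi=None):
    "remaining move in units: shift along tool axes as they stand, turn"
    o=monitor.get_obs(); q=o['eef_rot']; R=Ro.from_quat([q[1],q[2],q[3],q[0]]).as_matrix()
    p=np.arctan2(R[1,0],R[0,0]); s=R.T@(np.array(X)-o['position'])/.03
    print('t',round(o['time_s'],2),'pos',o['position'].round(4),'psi',round(p,4),'tilt',R[:,2].round(3),'F',o['wrist_force'].round(1),'gap',round(o['finger_gap'],4),'| shift',s.round(2),'turn',None if psi is None else round(((p-psi+np.pi)%(2*np.pi)-np.pi)/.12,2),'j7',o['joint_positions'][6].round(2))
E
python3 - <<'E'
from h import *
to((.579,.029,.28),np.pi+.05)
s,t=load('scene0'),load('top0')
K=[]
for f,b in((s,(440,515,275,375)),(t,(165,225,180,260))):
    P,c=cloud(f,*b); k=(P[:,2]>.111)&(P[:,2]<.125)&(c.max(1)<60)&(P[:,0]<.61); K=P[k]
    m=K.mean(0); v=np.linalg.svd((K-m)[:,:2],full_matrices=False)[2][0]; print(len(K),m,rect(K),'axis deg',np.degrees(np.arctan2(v[1],v[0])))
E
```

```text
t 1.35 pos [0.353  0.422  0.2783] psi -3.094 tilt [-0.001 -0.001 -1.   ] F [0.5 0.1 0. ] gap -0.0001 | shift [ -6.9  -13.44  -0.05] turn -0.02 j7 0.69
130 [0.55922701 0.33497939 0.11560396] (array([558.2, 335.7]), array([49.4, 13.4]), 16.5) axis deg 16.545427785151684
82 [0.55242347 0.33494231 0.11490541] (array([554.1, 335.1]), array([49.6, 13.5]), 13.3) axis deg -165.23877520581598
```

Request:
step_arm([
  [[-0.5, -0.96, 0, 0, 0], [-0.5, -0.96, 0, 0, 0], [-0.5, -0.96, 0, 0, 0], [-0.5, -0.96, 0, 0, 0], [-0.5, -0.96, 0, 0, 0]],
])

```text
time_s: 1.98
position: [0.435, 0.2821, 0.2784]
eef_rot: [-0.001, -0.024, 1.0, -0.0]
wrist_force: [-0.2, 0.8, -0.2]
finger_gap: -0.0
finger_force: 0.0
```

Request:
step_arm([
  [[-0.5, -0.96, 0, 0, 0], [-0.5, -0.96, 0, 0, 0], [-0.5, -0.96, 0, 0, 0], [-0.5, -0.96, 0, 0, 0], [-0.5, -0.96, 0, 0, 0]],
])

```text
time_s: 2.6
position: [0.5171, 0.1422, 0.2783]
eef_rot: [-0.001, -0.024, 1.0, -0.0]
wrist_force: [0.0, 0.5, 0.1]
finger_gap: -0.0003
finger_force: 0.0
```

Request:
step_arm([
  [[-0.5, -0.96, 0, 0, 0], [-0.5, -0.96, 0, 0, 0], [-0.5, -0.96, 0, 0, 0], [-0.4, -0.5, 0, 0, 0], [0, 0, 0, 0, 0]],
])

```text
time_s: 3.22
position: [0.5793, 0.0439, 0.2785]
eef_rot: [-0.001, -0.024, 1.0, -0.0]
wrist_force: [-0.1, 0.7, 0.4]
finger_gap: 0.0002
finger_force: 0.0
```

Request:
step_arm([
  [[0, 0, 0.8, 0, 0], [0, 0, 0.6, 0, 0], [0, 0, 0.5, 0, 0], [0, 0, 0.5, 0, 0], [0, 0, 0.5, 0, 0]],
])

```text
time_s: 3.85
position: [0.5791, 0.0453, 0.1918]
eef_rot: [0.0, -0.025, 1.0, 0.0]
wrist_force: [-0.9, 0.2, 1.5]
finger_gap: 0.0003
finger_force: 0.9
```

Run:
```python
from h import *
to((.579,.029,.125),np.pi+.05)
```

```text
t 3.85 pos [0.5791 0.0453 0.1918] psi -3.0909 tilt [ 0.001  0.    -1.   ] F [-0.9  0.2  1.5] gap 0.0003 | shift [ 0.03 -0.54  2.23] turn 0.01 j7 1.57
```

Request:
step_arm([
  [[0, 0, 0.5, 0, 0], [0, 0, 0.5, 0, 0], [0, 0, 0.5, 0, 0], [0, 0, 0.4, 0, 0], [0, 0, 0.3, 0, 0]],
])

```text
time_s: 4.47
position: [0.5787, 0.0448, 0.1253]
eef_rot: [-0.0, -0.025, 1.0, -0.0]
wrist_force: [-1.6, 0.5, 0.9]
finger_gap: 0.0002
finger_force: 0.9
```

Request:
step_arm([
  [[0, 0, 0.05, 0, 0], [0, 0, 0.05, 0, 0], [0, 0, 0, 0, 0]],
])

```text
time_s: 4.85
position: [0.5789, 0.0448, 0.125]
eef_rot: [0.0, -0.025, 1.0, 0.0]
wrist_force: [-9.7, -0.0, 15.6]
finger_gap: 0.0002
finger_force: 8.4
```

The stop at z 0.125 with 15.6 N means the lid is shut. I rise and look with the wrist camera.

Request:
step_arm([
  [[0, 0, -1, 0, 0], [0, 0, -1, 0, 0.5], [0, 0, -1, 0, 1], [0, 0, -1, 0, 1], [0, 0, -1, 0, 1]],
])

```text
time_s: 5.48
position: [0.5792, 0.0448, 0.2741]
eef_rot: [0.0, -0.025, 1.0, 0.0]
wrist_force: [0.5, 0.2, -0.2]
finger_gap: 0.0722
finger_force: 0.0
```

Request:
step_arm([
  [[0.6, -0.3, -1, 0, 1], [0.6, -0.3, 0, 0, 1], [0, 0, 0, 0, 1]],
])

```text
time_s: 5.85
position: [0.5438, 0.0241, 0.3039]
eef_rot: [0.001, -0.024, 1.0, 0.0]
wrist_force: [-0.1, -0.9, -0.1]
finger_gap: 0.0852
finger_force: 0.0
```

Run:
```python
from h import *
w=grab('wrist','wr1'); s=grab('scene','scene1')
R=np.array(w['R']);print(-R.T@np.array(w['t']),w['fx'])
to((.557,.335,.25),np.radians(196))
P,c=cloud(s,255,420,215,390)
k=(P[:,2]>.115)&(P[:,2]<.14)&(c.max(1)<110); L=P[k]
m=L.mean(0); n=np.linalg.svd(L-m)[2][2]; print('lid',m,n)
```

```text
[0.47227477 0.02220622 0.44623312] 413.18258658052474
t 5.95 pos [0.5442 0.0255 0.3029] psi -3.091 tilt [-0.  0. -1.] F [ 0.8  1.3 -1.3] gap 0.0855 | shift [-0.95 10.28  1.77] turn -1.91 j7 1.57
lid [0.65506761 0.01709081 0.12763123] [-0.0147099  -0.00526483  0.99987794]
```

View pics/wr1.png

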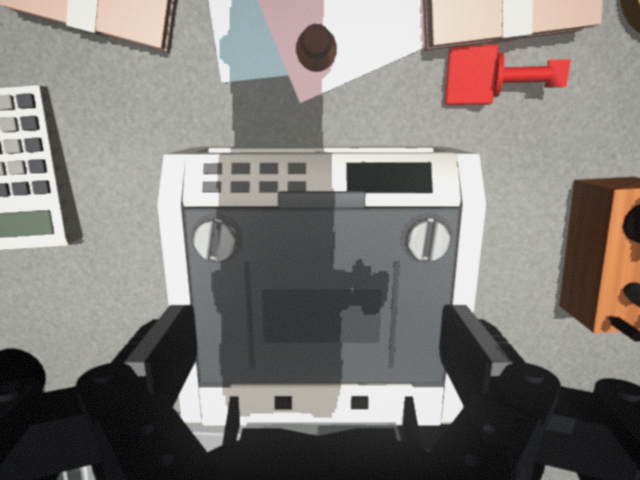

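The wrist view shows the lid shut. The right screw is at about (214,240) and the left at (429,240), with slots near front to back. I enlarge both, from the wrist and scene cameras.

Run:
```python
from h import *
s=cv2.imread('pics/scene1.png');t=cv2.imread('pics/wr1.png');S=load('scene1');W=load('wr1')
X=[px(W,214,240,.135),px(W,429,240,.135)]; P=[proj(S,x).round().astype(int) for x in X]; print(X,P)
r=lambda i,x,y:cv2.resize(i[y-21:y+21,x-28:x+28],(400,300),interpolation=cv2.INTER_CUBIC)
print([(p-[28,21]) for p in P])
cv2.imwrite('pics/c2.png',np.vstack([np.hstack([r(t,214,240),r(t,429,240)]),np.hstack([r(s,*P[0]),r(s,*P[1])])]))
```

```text
[array([ 0.5705053 , -0.05479819,  0.135     ]), array([0.5621892 , 0.11421551, 0.135     ])] [array([301, 249]), array([377, 265])]
[array([273, 228]), array([349, 244])]
```

View pics/c2.png

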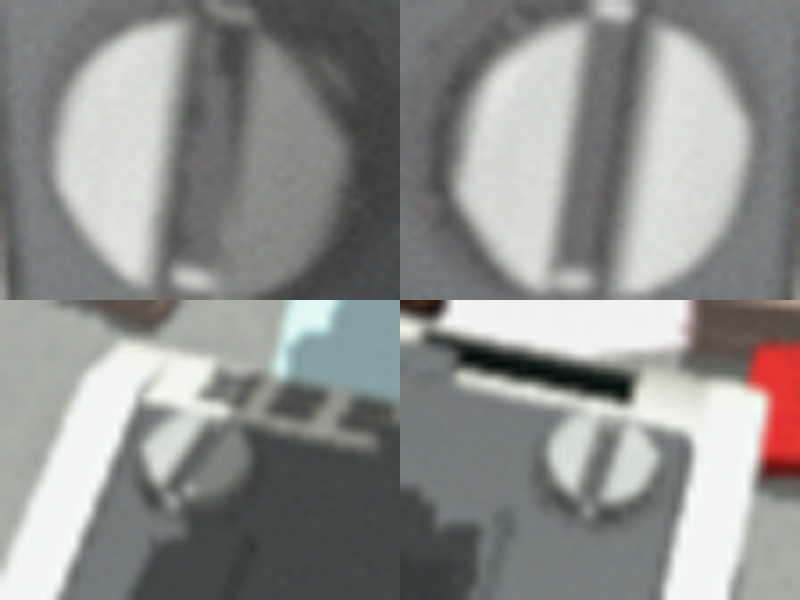

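Run:
```python
from h import *
S=load('scene1');W=load('wr1')
for n,c,s,a,b in(('R',(214.3,240.7),(300.6,250.3),(228,8),(191,278)),('L',(429.1,240.7),(377.4,266.3),(213,8),(173,278))):
    o=np.array([186,219]) if n=='R' else np.array([401,219])
    A,B=[px(W,*(o+np.array(q)/7.143),.131) for q in(a,b)]
    d=B-A
    print(n,'tri',tri(W,c,S,s).round(4),'wrist@.135',px(W,*c,.135).round(4),'scene@.135',px(S,*s,.135).round(4),'slot ang deg',np.degrees(np.arctan2(d[1],d[0])),'mid',((A+B)/2).round(4),'len',np.linalg.norm(d))
a,b=px(W,214.3,240.7,.135),px(W,429.1,240.7,.135); d=b-a; print('sep',np.linalg.norm(d),'yaw deg',np.degrees(np.arctan2(-d[0],d[1])))
```

```text
R tri [ 0.5722 -0.0553  0.1314] wrist@.135 [ 0.5711 -0.0546  0.135 ] scene@.135 [ 0.575  -0.0541  0.135 ] slot ang deg -8.554926835790717 mid [ 0.5711 -0.0547  0.131 ] len 0.032077573177189206
L tri [0.5634 0.1152 0.1327] wrist@.135 [0.5628 0.1144 0.135 ] scene@.135 [0.5651 0.1154 0.135 ] slot ang deg -1.0045571908926485 mid [0.5628 0.1145 0.131 ] len 0.031515802256914895
sep 0.16914504971667196 yaw deg 2.8169038601832623
```

The lid is shut (face level at 0.126) and the screw separation measures 169 mm against a nominal 170. Screw angles are about 0.07 rad (left) and 0.2 rad (right). Next I go to the key and look from close.

Request:
step_arm([
  [[0, 0, 0, -1, 1], [0, 0, 0, -0.9, 1], [-0.2, 0.98, 0, 0, 1], [-0.2, 0.98, 0, 0, 1], [-0.2, 0.98, 0.3, 0, 1]],
])

```text
time_s: 6.58
position: [0.5376, 0.1166, 0.2939]
eef_rot: [0.0, -0.139, 0.99, 0.0]
wrist_force: [0.1, 0.2, -0.3]
finger_gap: 0.0856
finger_force: 0.0
```

Request:
step_arm([
  [[-0.2, 0.98, 0.3, 0, 1], [-0.2, 0.98, 0.3, 0, 1], [-0.2, 0.98, 0.3, 0, 1], [-0.2, 0.98, 0.4, 0, 1], [-0.2, 0.98, 0.4, 0, 1]],
])

```text
time_s: 7.2
position: [0.5254, 0.2662, 0.2418]
eef_rot: [-0.001, -0.139, 0.99, -0.0]
wrist_force: [0.4, -0.0, -0.1]
finger_gap: 0.0854
finger_force: 0.0
```

Request:
step_arm([
  [[-0.2, 0.98, 0.4, 0, 1], [-0.2, 0.98, 0.3, 0, 1], [0, 0, 0, 0, 1]],
])

```text
time_s: 7.58
position: [0.5189, 0.3279, 0.2196]
eef_rot: [-0.002, -0.141, 0.99, -0.0]
wrist_force: [0.3, -0.2, -0.3]
finger_gap: 0.0853
finger_force: 0.0
```

Run:
```python
from h import *
w=grab('wrist','wr2')
to((.557,.335,.076),np.radians(196))
P,c=cloud(w,0,640,0,480)
k=(P[:,2]>.109)&(P[:,2]<.122)&(c.max(1)<70)&(abs(P[:,0]-.557)<.04)&(abs(P[:,1]-.335)<.04);print(k.sum(),P[k].mean(0),rect(P[k]),[proj(w,(.557,.335,.114)).round()])
k=(c[:,0]>c[:,2]+50)&(abs(P[:,2]-.064)<.006)&(P[:,1]<.4);print('block',rect(P[k]),np.median(P[k][:,2]))
```

```text
t 7.62 pos [0.52   0.3259 0.2205] psi -2.8603 tilt [-0.002 -0.001 -1.   ] F [0.9 0.3 0.5] gap 0.0848 | shift [-1.28 -0.05  4.81] turn 0.02 j7 1.28
1519 [0.55191466 0.33628154 0.11353484] (array([553.7, 336.9]), array([52.9, 13.8]), 17.9) [array([309., 292.])]
block (array([596.6, 341.5]), array([151.,  64.]), 6.0) 0.06394941918578405
```

View pics/wr2.png

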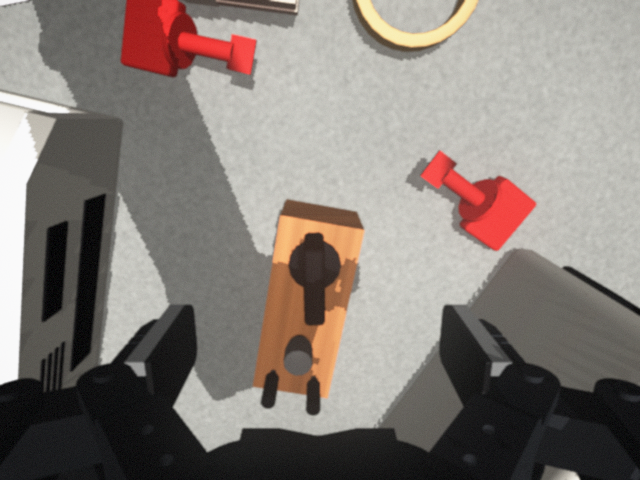

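The key stands upright with its handle top at (314,235)-(314,323). By depth its centre is (0.554,0.337,0.1135) at angle 17.5°, size 53×14 mm, which matches the description. The red look-alikes lie on the desk at (180,45) and (480,200). Now descending.

Request:
step_arm([
  [[-0.6, 0, 0, -0.2, 1], [-0.6, 0, 0.3, 0, 1], [0, 0, 0.8, 0, 1], [0, 0, 0.8, 0, 1], [0, 0, 0.8, 0, 1]],
])

```text
time_s: 8.25
position: [0.5562, 0.3333, 0.1405]
eef_rot: [0.0, -0.15, 0.989, -0.0]
wrist_force: [-0.1, -0.2, 0.5]
finger_gap: 0.0856
finger_force: 0.0
```

Request:
step_arm([
  [[0, 0, 0.8, 0, 1], [0, 0, 0.7, 0, 1], [0, 0, 0.6, 0, 1], [0, 0, 0, 0, 1]],
])

```text
time_s: 8.75
position: [0.5548, 0.3334, 0.0766]
eef_rot: [-0.001, -0.15, 0.989, -0.001]
wrist_force: [-0.0, -0.4, -0.8]
finger_gap: 0.0854
finger_force: 0.0
```

Run:
```python
from h import *
to((.5545,.3367,.076),np.radians(197.5))
```

```text
t 8.75 pos [0.5548 0.3334 0.0766] psi -2.8401 tilt [-0.002 -0.002 -1.   ] F [-0.  -0.4 -0.8] gap 0.0854 | shift [-0.02  0.11  0.02] turn -0.03 j7 1.34
```

Request:
step_arm([
  [[0, 0.1, 0, 0, 0.5], [0, 0, 0, 0, 0.3], [0, 0, 0, 0, 0.15], [0, 0, 0, 0, 0], [0, 0, 0, 0, 0]],
], squeeze=90)

```text
time_s: 9.38
position: [0.5548, 0.3375, 0.0789]
eef_rot: [0.0, -0.151, 0.989, 0.0]
wrist_force: [-0.8, -0.4, 2.6]
finger_gap: 0.0128
finger_force: 87.9
```

Request:
step_arm([
  [[0, 0, 0, 0, 0], [0, 0, -0.3, 0, 0], [0, 0, -0.6, 0, 0], [0, 0, -0.6, 0, 0], [0, 0, 0, 0, 0]],
])

```text
time_s: 10.0
position: [0.5558, 0.3381, 0.1261]
eef_rot: [0.002, -0.151, 0.989, 0.001]
wrist_force: [0.6, 0.3, -0.2]
finger_gap: 0.013
finger_force: 87.5
```

The key is gripped (gap 13 mm). I lift it clear and carry it to the left screw.

Request:
step_arm([
  [[0, 0, -0.9, 0, 0], [0, 0, -0.9, 0, 0], [0, 0, -0.9, 0, 0], [0, 0, -0.9, 0, 0], [0, 0, -0.5, 0.5, 0]],
])

```text
time_s: 10.62
position: [0.5548, 0.3375, 0.2477]
eef_rot: [0.001, -0.12, 0.993, 0.0]
wrist_force: [0.4, 0.5, -1.4]
finger_gap: 0.0127
finger_force: 87.6
```

Request:
step_arm([
  [[0, 0, 0, 1, 0], [0, 0, 0, 1, 0], [0, -0.5, 0, 0.2, 0], [0, -0.9, 0, 0, 0], [0, -0.9, 0, 0, 0]],
])

```text
time_s: 11.25
position: [0.5533, 0.2663, 0.246]
eef_rot: [-0.0, 0.01, 1.0, -0.0]
wrist_force: [-0.9, -0.6, -0.6]
finger_gap: 0.0129
finger_force: 87.6
```

Request:
step_arm([
  [[0, -0.9, 0, 0, 0], [-0.1, -0.9, 0, 0, 0], [-0.1, -0.9, 0, 0, 0], [-0.1, -0.9, 0, 0, 0], [0, -0.9, 0, 0, 0]],
])

```text
time_s: 11.88
position: [0.5592, 0.1309, 0.2461]
eef_rot: [-0.0, 0.01, 1.0, -0.0]
wrist_force: [-0.2, -0.1, -0.8]
finger_gap: 0.0132
finger_force: 87.6
```

Request:
step_arm([
  [[0, -0.5, 0, 0, 0], [0, 0, 0, 0, 0]],
])

```text
time_s: 12.12
position: [0.5591, 0.1166, 0.2464]
eef_rot: [0.0, 0.012, 1.0, -0.0]
wrist_force: [-0.5, 0.4, -0.1]
finger_gap: 0.0128
finger_force: 87.6
```

Run:
```python
from h import *
to((.563,.1148,.225),np.radians(179))
s=grab('scene','scene3'); w=grab('wrist','wr3')
o=monitor.get_obs()['position']; tip=o-[0,0,.073]; p=proj(s,tip).round().astype(int); q=proj(w,tip).round().astype(int); print(p,q)
S=cv2.imread('pics/scene3.png');W=cv2.imread('pics/wr3.png')
cv2.imwrite('pics/c3.png',np.hstack([cv2.resize(S[p[1]-60:p[1]+50,p[0]-40:p[0]+33],(400,600),interpolation=cv2.INTER_CUBIC),cv2.resize(W[180:480,220:420],(400,600))]))
```

```text
t 12.12 pos [0.5591 0.1166 0.2464] psi 3.1181 tilt [ 0. -0. -1.] F [-0.5  0.4 -0.1] gap 0.0128 | shift [-0.13 -0.06  0.71] turn -0.05 j7 1.35
[382 253] [317 251]
```

View pics/c3.png

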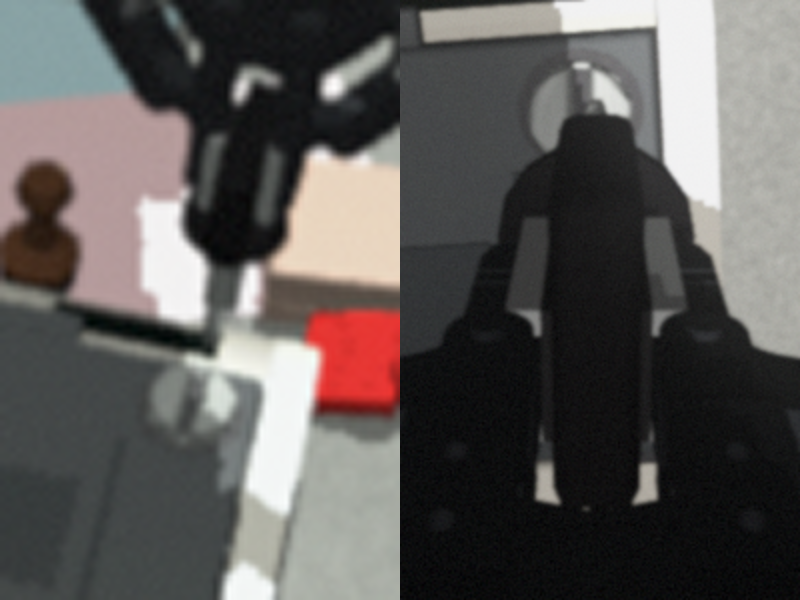

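The key hangs straight, with its tip at about (381,256) in the scene image. The left screw's slot is below it, nearly in line. I trim and lower in small steps.

Request:
step_arm([
  [[-0.13, -0.06, 0.3, -0.05, 0], [0, 0, 0.4, 0, 0], [0, 0, 0.3, 0, 0], [0, 0, 0.15, 0, 0], [0, 0, 0, 0, 0]],
])

```text
time_s: 12.85
position: [0.5627, 0.1164, 0.2113]
eef_rot: [-0.0, 0.008, 1.0, -0.0]
wrist_force: [0.2, -0.3, -1.3]
finger_gap: 0.0126
finger_force: 87.6
```

Request:
step_arm([
  [[0, 0, 0.1, 0, 0], [0, 0, 0.1, 0, 0], [0, 0, 0.1, 0, 0], [0, 0, 0, 0, 0]],
])

```text
time_s: 13.35
position: [0.5634, 0.1149, 0.2031]
eef_rot: [0.001, 0.009, 1.0, -0.001]
wrist_force: [0.3, -4.5, 2.4]
finger_gap: 0.0128
finger_force: 88.4
```

Request:
step_arm([
  [[0, 0, 0.07, 0, 0], [0, -0.04, 0.05, 0, 0], [0, 0, 0, 0, 0]],
])

```text
time_s: 13.72
position: [0.5635, 0.1145, 0.2006]
eef_rot: [0.001, 0.008, 1.0, -0.0]
wrist_force: [-2.0, -4.8, 9.3]
finger_gap: 0.0128
finger_force: 89.6
```

The key is seated: TCP 0.2006 against 0.201 expected, with a downward contact force. Turning clockwise.

Request:
step_arm([
  [[0, -0.04, 0, 0.5, 0], [0, 0, 0, 1, 0], [0, 0, 0, 1, 0], [0, 0, 0, 1, 0], [0, 0, 0, 1, 0]],
])

```text
time_s: 14.35
position: [0.5634, 0.1137, 0.2006]
eef_rot: [0.001, 0.276, 0.961, 0.0]
wrist_force: [-2.1, -3.9, 10.0]
finger_gap: 0.0131
finger_force: 89.7
```

Request:
step_arm([
  [[0, 0, 0, 1, 0], [0, 0, 0, 1, 0], [0, 0, 0, 1, 0], [0, 0, 0, 1, 0], [0, 0, 0, 1, 0]],
])

```text
time_s: 14.98
position: [0.5635, 0.1138, 0.2006]
eef_rot: [0.001, 0.548, 0.837, 0.001]
wrist_force: [-2.1, -2.7, 10.1]
finger_gap: 0.0128
finger_force: 89.7
```

Run:
```python
from h import *
to((.563,.1145,.2),np.radians(92.8)); print(monitor.get_obs()['wrist_torque'])
```

```text
t 14.97 pos [0.5635 0.1138 0.2006] psi 1.9819 tilt [ 0.002  0.001 -1.   ] F [-2.1 -2.7 10.1] gap 0.0128 | shift [ 0.03 -0.01  0.02] turn 3.02 j7 0.27
[-0.90567357  0.47404558  0.14157541]
```

Request:
step_arm([
  [[0, 0, 0, 1, 0], [0, 0, 0, 1, 0], [0, 0, 0, 0.8, 0], [0, 0, 0, 0, 0]],
])

```text
time_s: 15.48
position: [0.5636, 0.114, 0.2006]
eef_rot: [0.001, 0.679, 0.734, 0.001]
wrist_force: [-1.4, -2.5, 10.1]
finger_gap: 0.0129
finger_force: 89.7
```

Run:
```python
from h import *
to((.563,.1145,.2),np.radians(92.8)); print(monitor.get_obs()['wrist_torque'])
```

```text
t 15.47 pos [0.5636 0.114  0.2006] psi 1.6484 tilt [ 0.002  0.001 -1.   ] F [-1.4 -2.5 10.1] gap 0.0129 | shift [ 0.02 -0.02  0.02] turn 0.24 j7 -0.05
[-0.83316734  0.39443695  0.01213912]
```

Request:
step_arm([
  [[0, 0, 0, 0.4, 0], [0, 0, 0, 0.3, 0], [0, 0, 0, 0, 0]],
])

```text
time_s: 15.85
position: [0.5636, 0.114, 0.2006]
eef_rot: [0.0, 0.709, 0.705, 0.001]
wrist_force: [-0.9, -3.5, 10.1]
finger_gap: 0.0129
finger_force: 89.7
```

Run:
```python
from h import *
to((.563,.1145,.2),np.radians(92.8)); print(monitor.get_obs()['wrist_torque'])
```

```text
t 15.85 pos [0.5636 0.114  0.2006] psi 1.5653 tilt [ 0.002  0.001 -1.   ] F [-0.9 -3.5 10.1] gap 0.0129 | shift [ 0.02 -0.02  0.02] turn -0.45 j7 -0.13
[-0.8887408   0.29207122  0.00625907]
```

Request:
step_arm([
  [[0, 0, 0, 0.4, 0], [0, 0, 0, 0.4, 0]],
])

```text
time_s: 16.1
position: [0.5636, 0.1139, 0.2006]
eef_rot: [0.0, 0.742, 0.67, 0.001]
wrist_force: [-1.5, -2.3, 8.9]
finger_gap: 0.0125
finger_force: 89.7
```

Run:
```python
from h import *
to((.563,.1145,.2),np.radians(92.8)); print(monitor.get_obs()['wrist_torque'])
```

```text
t 16.1 pos [0.5636 0.1139 0.2006] psi 1.4685 tilt [ 0.002  0.001 -1.   ] F [-1.5 -2.3  8.9] gap 0.0125 | shift [ 0.02 -0.02  0.02] turn -1.26 j7 -0.22
[-0.87450145  0.34583102  0.31842523]
```

Request:
step_arm([
  [[0, 0, 0, 0.3, 0], [0, 0, 0, 0.3, 0]],
])

```text
time_s: 16.35
position: [0.5636, 0.114, 0.2006]
eef_rot: [0.001, 0.766, 0.643, 0.001]
wrist_force: [-1.7, -4.5, 9.8]
finger_gap: 0.0131
finger_force: 90.2
```

Run:
```python
from h import *
to((.563,.1145,.2),np.radians(92.8)); print(monitor.get_obs()['wrist_torque'])
```

```text
t 16.35 pos [0.5636 0.114  0.2006] psi 1.3978 tilt [ 0.002  0.    -1.   ] F [-1.7 -4.5  9.8] gap 0.0131 | shift [ 0.01 -0.02  0.02] turn -1.85 j7 -0.29
[-1.03644895  0.34690098  0.84823193]
```

Torque has risen to 0.85 N m, so the left screw is at its stop. I back off to zero torque, lift, and turn back for the right screw.

Request:
step_arm([
  [[0, 0, 0, -0.9, 0], [0, 0, 0, 0, 0], [0, 0, -0.4, 0, 0], [0, 0, -0.8, 0, 0], [0, 0, -0.8, 0, 0]],
])

```text
time_s: 16.98
position: [0.5624, 0.1147, 0.2599]
eef_rot: [-0.001, 0.729, 0.684, -0.0]
wrist_force: [-0.2, -0.2, -1.7]
finger_gap: 0.0129
finger_force: 88.2
```

Request:
step_arm([
  [[0, 0, 0, -1, 0], [0, 0, 0, -1, 0], [0, 0, 0, -1, 0], [0, 0, 0, -1, 0], [0, 0, 0, -1, 0]],
])

```text
time_s: 17.6
position: [0.5625, 0.1148, 0.2593]
eef_rot: [-0.001, 0.493, 0.87, 0.0]
wrist_force: [-0.5, 0.6, -0.8]
finger_gap: 0.0129
finger_force: 88.2
```

Request:
step_arm([
  [[0, 0, 0, -1, 0], [0, 0, 0, -1, 0], [0, 0, 0, -1, 0], [0, 0, 0, -1, 0], [0, 0, 0, -1, 0]],
])

```text
time_s: 18.23
position: [0.5625, 0.1147, 0.2593]
eef_rot: [-0.001, 0.214, 0.977, 0.0]
wrist_force: [0.1, -0.2, -0.3]
finger_gap: 0.0131
finger_force: 88.2
```

Request:
step_arm([
  [[0, 0, 0, -1, 0], [0, 0, 0, -1, 0], [0, 0, 0, -0.4, 0], [0, 0, 0, 0, 0]],
])

```text
time_s: 18.73
position: [0.5626, 0.1145, 0.2592]
eef_rot: [-0.0, 0.074, 0.997, 0.0]
wrist_force: [-0.6, 0.3, -1.3]
finger_gap: 0.013
finger_force: 88.2
```

Run:
```python
from h import *
to((.5715,-.055,.245),np.radians(171.4))
```

```text
t 18.73 pos [0.5626 0.1145 0.2592] psi 2.994 tilt [-0.001  0.    -1.   ] F [-0.6  0.3 -1.3] gap 0.013 | shift [-1.12 -5.55  0.47] turn 0.02 j7 1.24
```

Request:
step_arm([
  [[-0.2, -0.95, 0, 0, 0], [-0.2, -0.95, 0, 0, 0], [-0.2, -0.95, 0, 0, 0], [-0.2, -0.95, 0, 0, 0], [-0.2, -0.95, 0, 0, 0]],
])

```text
time_s: 19.35
position: [0.5715, -0.0318, 0.2593]
eef_rot: [-0.0, 0.074, 0.997, 0.0]
wrist_force: [0.3, -0.2, -1.5]
finger_gap: 0.0127
finger_force: 88.2
```

Request:
step_arm([
  [[-0.12, -0.8, 0.4, 0, 0], [0, 0, 0, 0, 0]],
])

```text
time_s: 19.6
position: [0.5708, -0.0579, 0.2465]
eef_rot: [-0.001, 0.076, 0.997, -0.0]
wrist_force: [-0.1, 0.7, -1.6]
finger_gap: 0.0129
finger_force: 88.2
```

Run:
```python
from h import *
to((.572,-.0555,.201),np.radians(171.4))
w=grab('wrist','wr4'); s=grab('scene','scene4')
o=monitor.get_obs()['position'];p=proj(s,o-[0,0,.073]).round().astype(int);print(p)
S=cv2.imread('pics/scene4.png');W=cv2.imread('pics/wr4.png');T=cv2.imread('pics/wr3.png')
r=lambda i:cv2.resize(i[180:480,220:420],(265,400))
cv2.imwrite('pics/c4.png',np.hstack([cv2.resize(S[p[1]-60:p[1]+50,p[0]-40:p[0]+33],(265,400),interpolation=cv2.INTER_CUBIC),r(T),r(W)]))
```

```text
t 19.6 pos [ 0.5708 -0.0579  0.2465] psi 2.9887 tilt [-0.002 -0.001 -1.   ] F [-0.1  0.7 -1.6] gap 0.0129 | shift [-0.03  0.09  1.52] turn -0.02 j7 1.56
[300 237]
```

View pics/c4.png

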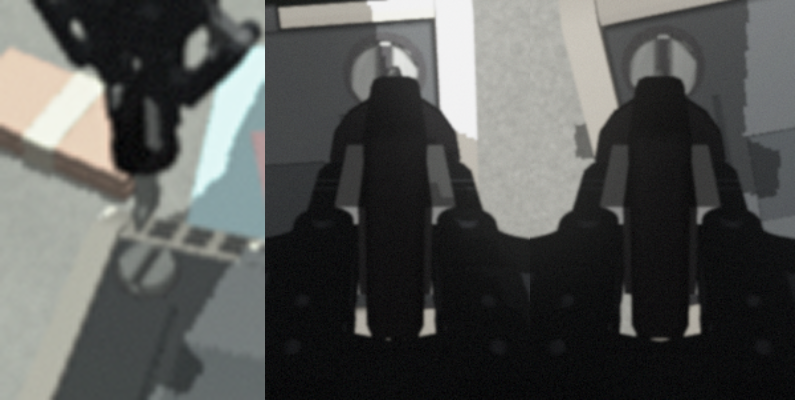

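The key sits in the fingers exactly as before, and the right slot is lined up straight ahead of it. Lowering.

Request:
step_arm([
  [[-0.02, 0.03, 0.3, 0, 0], [0, 0, 0.4, 0, 0], [0, 0, 0.3, 0, 0], [0, 0, 0.15, 0, 0], [0, 0, 0, 0, 0]],
])

```text
time_s: 20.32
position: [0.5721, -0.0549, 0.2122]
eef_rot: [-0.0, 0.074, 0.997, -0.0]
wrist_force: [-0.9, -0.3, -0.6]
finger_gap: 0.0131
finger_force: 88.2
```

Request:
step_arm([
  [[0, 0, 0.1, 0, 0], [0, 0, 0.1, 0, 0], [0, 0, 0.1, 0, 0], [0, 0, 0.05, 0, 0], [0, 0, 0, 0, 0]],
])

```text
time_s: 20.95
position: [0.5722, -0.0554, 0.202]
eef_rot: [-0.0, 0.074, 0.997, -0.0]
wrist_force: [0.2, -2.4, -0.4]
finger_gap: 0.0127
finger_force: 88.1
```

Run:
```python
from h import *
to((.572,-.0555,.2),np.radians(92.8)); print(monitor.get_obs()['wrist_torque'])
```

```text
t 20.95 pos [ 0.5722 -0.0554  0.202 ] psi 2.9933 tilt [-0.    -0.001 -1.   ] F [ 0.2 -2.4 -0.4] gap 0.0127 | shift [ 0.01 -0.01  0.07] turn 11.45 j7 1.57
[-0.66805808  0.00404622 -0.06908931]
```

Request:
step_arm([
  [[0, 0, 0.08, 0, 0], [0, 0, 0, 0.5, 0], [0, 0, 0, 1, 0], [0, 0, 0, 1, 0], [0, 0, 0, 1, 0]],
])

```text
time_s: 21.58
position: [0.5724, -0.0562, 0.2007]
eef_rot: [0.001, 0.282, 0.959, -0.0]
wrist_force: [-2.6, -3.7, 5.6]
finger_gap: 0.0132
finger_force: 89.3
```

Request:
step_arm([
  [[0, 0, 0, 1, 0], [0, 0, 0, 1, 0], [0, 0, 0, 1, 0], [0, 0, 0, 1, 0], [0, 0, 0, 1, 0]],
])

```text
time_s: 22.2
position: [0.5724, -0.0562, 0.2007]
eef_rot: [0.001, 0.553, 0.833, -0.0]
wrist_force: [-2.5, -3.7, 5.9]
finger_gap: 0.0134
finger_force: 89.3
```

Request:
step_arm([
  [[0, 0, 0, 1, 0], [0, 0, 0, 1, 0], [0, 0, 0, 1, 0], [0, 0, 0, 0.6, 0]],
])

```text
time_s: 22.7
position: [0.5724, -0.0561, 0.2007]
eef_rot: [0.001, 0.719, 0.695, -0.0]
wrist_force: [-2.5, -3.2, 6.1]
finger_gap: 0.0123
finger_force: 89.4
```

Run:
```python
from h import *
to((.572,-.0555,.2),1.398); print(monitor.get_obs()['wrist_torque'])
```

```text
t 22.7 pos [ 0.5724 -0.0561  0.2007] psi 1.5379 tilt [ 0.001 -0.001 -1.   ] F [-2.5 -3.2  6.1] gap 0.0123 | shift [ 0.02 -0.01  0.02] turn 1.17 j7 0.18
[-1.18967787  0.77722792  0.10480493]
```

Request:
step_arm([
  [[0, 0, 0, 0.6, 0], [0, 0, 0, 0.6, 0]],
])

```text
time_s: 22.95
position: [0.5724, -0.0561, 0.2007]
eef_rot: [0.001, 0.766, 0.642, -0.0]
wrist_force: [-3.8, -5.5, 6.6]
finger_gap: 0.0127
finger_force: 90.0
```

Run:
```python
from h import *
to((.572,-.0555,.2),1.398); print(monitor.get_obs()['wrist_torque'])
```

```text
t 22.95 pos [ 0.5724 -0.0561  0.2007] psi 1.3954 tilt [ 0.001 -0.001 -1.   ] F [-3.8 -5.5  6.6] gap 0.0127 | shift [ 0.02 -0.02  0.02] turn -0.02 j7 0.05
[-1.33108312  0.87640074  0.9054063 ]
```

The right screw is at its stop as well (0.9 N m). I back off, lift, turn back and carry the key to the block.

Request:
step_arm([
  [[0, 0, 0, -0.95, 0], [0, 0, 0, 0, 0], [0, 0, -0.4, 0, 0], [0, 0, -0.8, 0, 0], [0, 0, -0.8, 0, 0]],
])

```text
time_s: 23.58
position: [0.5724, -0.0541, 0.2609]
eef_rot: [-0.0, 0.727, 0.686, 0.0]
wrist_force: [-0.5, 0.0, -1.6]
finger_gap: 0.0127
finger_force: 88.2
```

Request:
step_arm([
  [[0, 0, 0, -1, 0], [0, 0, 0, -1, 0], [0, 0, 0, -1, 0], [0, 0, 0, -1, 0], [0, 0, 0, -1, 0]],
])

```text
time_s: 24.2
position: [0.5725, -0.0541, 0.2603]
eef_rot: [-0.0, 0.49, 0.872, 0.0]
wrist_force: [0.8, -0.2, -1.1]
finger_gap: 0.013
finger_force: 88.3
```

Request:
step_arm([
  [[0, 0, 0, -1, 0], [0, 0, 0, -1, 0], [0, 0, 0, -1, 0], [0, 0, 0, -1, 0], [0, 0, 0, -1, 0]],
])

```text
time_s: 24.82
position: [0.5725, -0.0541, 0.2603]
eef_rot: [0.0, 0.211, 0.977, 0.0]
wrist_force: [0.0, 0.5, -1.4]
finger_gap: 0.013
finger_force: 88.2
```

Request:
step_arm([
  [[0, 0, 0, -1, 0], [0, 0, 0, -1, 0], [0, 0, 0, -1, 0], [0, 0, 0, -1, 0], [0, 0, 0, -1, 0]],
])

```text
time_s: 25.45
position: [0.5725, -0.0542, 0.2603]
eef_rot: [0.0, -0.087, 0.996, 0.0]
wrist_force: [-0.2, -0.7, -1.1]
finger_gap: 0.0125
finger_force: 88.2
```

Request:
step_arm([
  [[0, 0, 0, -1, 0], [-0.2, 0.9, 0, 0, 0], [-0.2, 0.9, 0, 0, 0], [-0.2, 0.9, 0, 0, 0], [-0.2, 0.9, 0, 0, 0]],
])

```text
time_s: 26.08
position: [0.5643, 0.0571, 0.2604]
eef_rot: [0.0, -0.145, 0.989, 0.0]
wrist_force: [-0.2, 0.3, -0.7]
finger_gap: 0.0133
finger_force: 88.3
```

Run:
```python
from h import *
to((.5552,.3378,.26),np.radians(197.5))
```

```text
t 26.07 pos [0.5643 0.0571 0.2604] psi -2.8509 tilt [ 0.     0.001 -1.   ] F [-0.2  0.3 -0.7] gap 0.0133 | shift [-2.39  9.05  0.02] turn -0.12 j7 1.77
```

Request:
step_arm([
  [[-0.24, 0.9, 0, -0.12, 0], [-0.24, 0.9, 0, 0, 0], [-0.24, 0.9, 0, 0, 0], [-0.24, 0.9, 0, 0, 0], [-0.24, 0.9, 0, 0, 0]],
])

```text
time_s: 26.7
position: [0.5585, 0.1969, 0.26]
eef_rot: [-0.0, -0.152, 0.988, 0.0]
wrist_force: [-1.1, 0.1, -0.3]
finger_gap: 0.013
finger_force: 88.3
```

Request:
step_arm([
  [[-0.24, 0.9, 0, 0, 0], [-0.24, 0.9, 0, 0, 0], [-0.24, 0.9, 0, 0, 0], [-0.24, 0.9, 0, 0, 0], [-0.24, 0.8, 0, 0, 0]],
])

```text
time_s: 27.32
position: [0.5528, 0.3338, 0.2598]
eef_rot: [-0.0, -0.152, 0.988, 0.0]
wrist_force: [0.0, -0.1, -0.9]
finger_gap: 0.0128
finger_force: 88.3
```

Request:
step_arm([
  [[0, 0, 0.7, 0, 0], [0, 0, 0.7, 0, 0], [0, 0, 0.5, 0, 0], [0, 0, 0, 0, 0], [0, 0, 0, 0, 0]],
])

```text
time_s: 27.95
position: [0.5538, 0.3321, 0.2038]
eef_rot: [0.001, -0.152, 0.988, 0.0]
wrist_force: [-0.0, 0.2, -0.8]
finger_gap: 0.0132
finger_force: 88.3
```

Run:
```python
from h import *
w=grab('wrist','wr5'); s=grab('scene','scene5')
to((.5552,.3378,.079),np.radians(197.5))
to((.5552,.3378,.079),np.radians(197.5))
r=lambda i:cv2.resize(i[180:480,220:420],(400,600))
p=proj(s,(.5552,.3378,.1)).round().astype(int);print(p)
S=cv2.imread('pics/scene5.png');W=cv2.imread('pics/wr5.png')
cv2.imwrite('pics/c5.png',np.hstack([cv2.resize(S[p[1]-60:p[1]+60,max(0,p[0]-140):p[0]+40],(500,333)),cv2.resize(W[180:380,230:410],(300,333))]))
```

```text
t 28.05 pos [0.5539 0.332  0.2039] psi -2.8371 tilt [ 0.001  0.001 -1.   ] F [-0.1  0.1 -0.8] gap 0.0128 | shift [-0.09  0.17  4.17] turn -0.01 j7 1.35
t 28.05 pos [0.5539 0.332  0.2039] psi -2.8371 tilt [ 0.001  0.001 -1.   ] F [-0.1  0.1 -0.8] gap 0.0128 | shift [-0.09  0.17  4.17] turn -0.01 j7 1.35
[480 299]
```

View pics/c5.png

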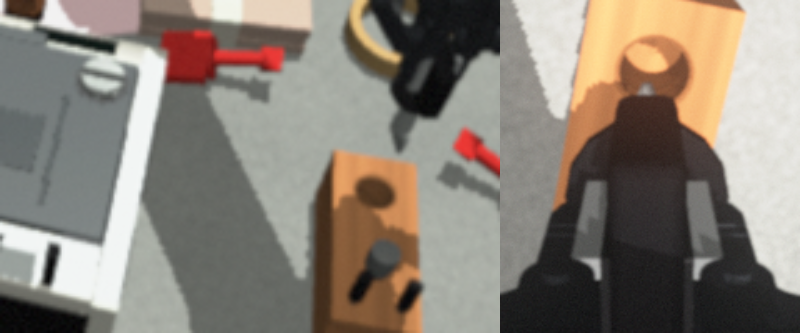

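The left screw's slot now lies parallel to the front edge. The empty hole is at about (323.6,222) in the wrist image and (475.4,307.8) in the scene. I measure its centre.

Run:
```python
from h import *
w,s=load('wr5'),load('scene5')
print(tri(w,(323.6,222),s,(475.4,307.8)),px(w,323.6,222,.064),px(s,475.4,307.8,.064))
for X in ((.554,.337,.064),(.5575,.3375,.064),(.561,.338,.064)): print(X,proj(w,X),proj(s,X))
W=w['img'][195:250,290:360]; 
for v in range(196,250,4): print(v,''.join('%4d'%x for x in w['img'][v,296:352:2,0]))
```

```text
[0.55325108 0.33806505 0.06353626] [0.55309738 0.33771585 0.064     ] [0.55358833 0.33819712 0.064     ]
(0.554, 0.337, 0.064) [322.24276788 222.8886444 ] [474.82007158 307.80665341]
(0.5575, 0.3375, 0.064) [321.41591834 227.66893884] [474.89731084 309.18427339]
(0.561, 0.338, 0.064) [320.59460139 232.41724749] [474.9749011  310.56815385]
196  254 253 252 251 251 252 252 253 254 254 253 253 253 253 252 252 252 251 252 252 252 250 250 250 248 247 249 250
200  253 252 252 251 251 252 253 254 254 253 253 251 250 248 248 248 250 251 252 252 251 251 250 249 248 247 249 250
204  253 251 251 251 251 252 252 243 232 213 203 197 195 191 202 209 209 204 213 231 244 250 250 248 248 248 249 251
208  252 252 251 251 244 229 239 248 249 250 251 249 244 231 222 205 205 200 197 197 203 210 236 247 247 249 250 251
212  252 251 250 237 211 242 249 248 249 250 250 251 250 252 252 244 207 200 197 194 195 157 171 219 245 249 250 250
216  252 250 239 199 132 159 235 249 250 250 250 251 252 253 253 253 249 214 195 187 147 117 121 168 228 249 251 250
220  251 247 226 158 127 134 135 163 224 248 251 252 253 
[... 178 characters left out ...]
28  250 230 205 163 123 124 134 136 135 137 134 135 133 134 137 138 136 128 128 127 130 121 118 164 225 245 250 249
232  189 191 171 157 126 130 136 129 132 135 156 151 125 126 133 130 134 133 136 128 122 115 142 211 238 249 248 248
236  188 190 196 182 165 156 122 127 133 138 141 148 128 108 123 124 122 126 130 129 126 181 225 242 249 249 248 247
240  185 187 175 104  70  64  70  67  70  67  74  70  74  73  73  70  74  74  73 138 224 235 246 249 249 248 247 247
244  188 186 113  59  64  69  62  64  67  64  70  69  68  66  68  68  72  72  73  80 202 247 249 249 248 247 247 247
248  191 164  77  63  65  67  65  62  62  67  67  68  68  68  65  65  65  70  68  66 150 247 249 248 248 247 247 247
```

Two views put the hole at (0.5535,0.3377,0.0635), which matches the 64 mm block top. I trim and lower.

Request:
step_arm([
  [[-0.08, 0.18, 0.5, 0, 0], [0, 0, 0.6, 0, 0], [0, 0, 0.4, 0, 0], [0, 0, 0, 0, 0]],
])

```text
time_s: 28.55
position: [0.5532, 0.337, 0.1557]
eef_rot: [-0.002, -0.152, 0.988, -0.001]
wrist_force: [0.4, 0.4, -0.6]
finger_gap: 0.0126
finger_force: 88.3
```

Run:
```python
from h import *
to((.5545,.338,.079),np.radians(197.5))
```

```text
t 28.55 pos [0.5532 0.337  0.1557] psi -2.8371 tilt [-0.003 -0.002 -1.   ] F [ 0.4  0.4 -0.6] gap 0.0126 | shift [-0.06  0.02  2.56] turn -0.01 j7 1.34
```

Request:
step_arm([
  [[-0.03, 0.02, 0.4, 0, 0], [0, 0, 0.4, 0, 0], [0, 0, 0.3, 0, 0], [0, 0, 0, 0, 0]],
])

```text
time_s: 29.05
position: [0.5542, 0.3381, 0.1236]
eef_rot: [-0.001, -0.152, 0.988, -0.0]
wrist_force: [0.0, -0.8, -0.3]
finger_gap: 0.013
finger_force: 88.3
```

Request:
step_arm([
  [[0, 0, 0.4, 0, 0], [0, 0, 0.4, 0, 0], [0, 0, 0.3, 0, 0], [0, 0, 0.2, 0, 0], [0, 0, 0, 0, 0]],
])

```text
time_s: 29.68
position: [0.5545, 0.3383, 0.0851]
eef_rot: [-0.0, -0.152, 0.988, -0.0]
wrist_force: [0.8, 0.5, -1.3]
finger_gap: 0.0126
finger_force: 88.3
```

Request:
step_arm([
  [[0, 0, 0.12, 0, 0], [0, 0, 0.08, 0, 0], [0, 0, 0.04, 0, 0], [0, 0, 0, 0, 0]],
])

```text
time_s: 30.18
position: [0.5549, 0.3385, 0.0789]
eef_rot: [0.0, -0.152, 0.988, 0.0]
wrist_force: [-1.0, -2.1, 1.6]
finger_gap: 0.0129
finger_force: 88.8
```

The collar is down: same height as at the grasp, with contact felt. Releasing and rising.

Request:
step_arm([
  [[0, 0, 0, 0, 0.3], [0, 0, 0, 0, 0.5], [0, 0, 0, 0, 0.7], [0, 0, 0, 0, 0.7], [0, 0, 0, 0, 0.7]],
], squeeze=20)

```text
time_s: 30.8
position: [0.5548, 0.3385, 0.0785]
eef_rot: [-0.0, -0.152, 0.988, -0.0]
wrist_force: [-0.0, 0.5, -0.0]
finger_gap: 0.0596
finger_force: 0.0
```

Request:
step_arm([
  [[0, 0, -0.4, 0, 0.7], [0, 0, -1, 0, 0.7], [0, 0, -1, 0, 0.7], [0, 0, -1, 0, 0.7], [0, 0, -1, 0, 0.7]],
])

```text
time_s: 31.42
position: [0.5549, 0.3385, 0.2127]
eef_rot: [0.0, -0.152, 0.988, 0.0]
wrist_force: [0.0, 0.1, -0.0]
finger_gap: 0.0596
finger_force: 0.0
```

Request:
step_arm([
  [[1, -0.5, -1, 0, 0.7], [1, -0.5, 0, 0, 0.7], [0, 0, 0, 0, 0.7], [0, 0, 0, 0, 0.7]],
])

```text
time_s: 31.92
position: [0.5067, 0.2924, 0.2413]
eef_rot: [0.0, -0.152, 0.988, 0.0]
wrist_force: [0.4, 0.7, 0.6]
finger_gap: 0.0597
finger_force: 0.0
```

Run:
```python
from h import *
w=grab('wrist','wr6'); s=grab('scene','scene6')
to((0.5,.3,.26))
P,c=cloud(w,0,640,0,480)
k=(P[:,2]>.105)&(P[:,2]<.14)&(c.max(1)<70)&(abs(P[:,0]-.555)<.04)&(abs(P[:,1]-.338)<.04);print(k.sum(),P[k].mean(0),rect(P[k]),np.percentile(P[k][:,2],[5,50,95]))
S=cv2.imread('pics/scene6.png');W=cv2.imread('pics/wr6.png')
cv2.imwrite('pics/c6.png',np.hstack([cv2.resize(S[210:390,250:520],(500,333)),cv2.resize(W,(300,225))[:,:] if 0 else cv2.copyMakeBorder(cv2.resize(W,(300,225)),0,108,0,0,0)]))
```

```text
t 32.02 pos [0.5068 0.2926 0.2405] psi -2.8362 tilt [-0. -0. -1.] F [0.3 0.7 0.2] gap 0.0597 | shift [ 0.14  0.3  -0.65] turn None j7 1.35
1321 [0.55056365 0.33779391 0.11311252] (array([552.8, 338.8]), array([51.8, 14.4]), 17.1) [0.10860238 0.11358518 0.11479996]
```

View pics/c6.png

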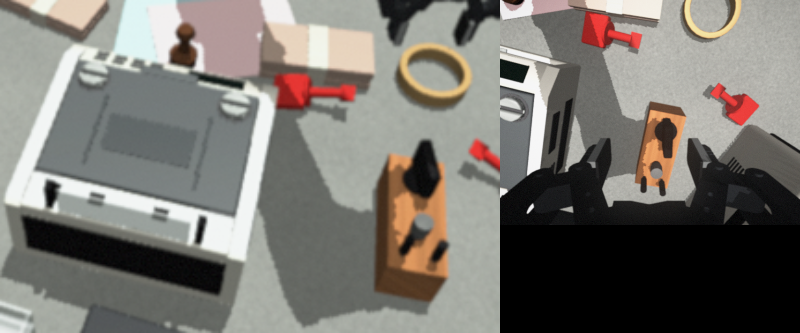

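The lid is shut and both slots, at crop (93,73) and (236,103), lie parallel to the front edge. The key stands in its hole with its top at 0.1135 m, as at the start. Nothing else has moved, so I hand it in.

```bash
python3 -c "
from rig import env
print(env.close_job())"
```

```text
the job is handed in; nothing more can be done
None
```

I handed the job in at about 32 s of the 61 s: the cover is shut, both screws were turned clockwise to their stops, the key is back upright and fully down in its hole, and the other things on the desk look undisturbed in the last picture.

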